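# Put the decal bench's tools back in their shadow drawer

### The arm

A 7-joint arm with a two-finger parallel gripper is mounted at the origin on the work surface. World frame = base frame: x ahead of the robot, y to its left, z up, the work surface at z = 0. Lengths are in m, angles in rad, forces in N, time in s.
With the tool pointing down it reaches from about 0.425 to 0.925 m from the base axis. Payload 6.8 kg.
Tool frame: the origin (TCP) lies at the very end of the fingers, on their centre line; the grasp point (between the pads) lies bot.grip_point_offset behind it (bot.grip_point_offset is the distance from the TCP to the grasp point, in m); z points along the fingers, y is the line along which they close (so a half turn about z gives the same grasp; the last joint's range is limited). The gripper opens to 85 mm and grips with 20 to 120 N. Pads are 22 mm wide; open, the fingers measure 114 mm over their backs; the gripper's body (76 mm by 85 mm) begins 54 mm behind the grasp point. The pads swing forward as they close: fully open they stand 13 mm farther back than shut.
Start: joints at [-1.457, 0.477, 0.022, 1.555, -0.011, 1.109, -0.083], TCP at [0.148, 0.658, 0.231] pointing down, gripper open.
Joint ranges: [-2.96, 2.96], [-0.34, 2.1], [-1.41, 1.46], [0.24, 2.44], [-1.37, 4.51], [0.17, 1.92], [-2.96, 2.96]. Speed limits (rad/s): [2.39, 2.39, 3.14, 3.14, 3.14, 3.14, 3.14].

### API

Orientations are given as a unit quaternion [w, x, y, z].
In Python, from station import bot, imaging gives the robot as it stands. The module is installed in compiled form; this text tells all that it offers.
- The arm moves only by the tool carry_out, never from a script. Its argument "targets" is one flat list of numbers, 5 for each row, row after row: the closure in counts, from 0 (fully open) to 255 (shut), then the shift along the world's x, y, z in mm, then the turn about the world's z in degrees. A call has 1 to 20 rows; each row shifts and turns the commanded pose from where the row before left it; what a row does not reach is not made up. A row lasts 1/10 s, in which the tool goes at most 50 mm and 8.59 degrees, less where a joint would pass 70% of its speed; a pose out of reach is approached as far as the arm can. A call is refused whole if a number of a shift passes 50 or a number of a turn 8.59, either way. A call with a gripper value outside its range is refused whole. The fingers move at their own pace and stop on an object; "newtons" is the grip in N (left out, the last holds). Time passes only in rows, so rows that do not move let the fingers close. It gives the time, the measured TCP pose, the force, the opening and the grip force at its end, in the units of the state.
- bot.get_obs(): the state, without advancing time (a new reading comes with each control period).
- imaging.read_camera(name): name is "side" or "top"; returns a dict with "frame" (480x640x3 uint8, red, green, blue), "fov_y" (degrees; the focal length in pixels is half the picture's height over the tangent of half this angle, whatever the lens; pixels are square), "cx", "cy" (the principal point, pixels), "pose" (4x4, takes a point from camera to world coordinates). Camera axes: x right, y up, looking along -z (the intrinsics and any distortion apply to the point x, -y, -z); pixel columns grow to the right and rows downward; lengths in m; the calibration is good to about 2 mm. A picture is of the moment at which its call begins. There is no depth.
- bot.hand_in(): hands the job in; it is judged then, once.
The state is a dict: "t": time; "q": joint angles; "joint_vel": joint speeds; "joint_torque": joint torques, N m; "eef_pos": TCP position; "tool_rot": TCP orientation; "contact_force": force on the tool from outside, world axes, zero at the start; "torque": the same for the moment, N m; "gripper_width": opening from 0.0 (shut) to 1.0 (fully open); "grasp_force": force on a finger pad.
Only numpy, scipy, OpenCV 4.12 (cv2) and the standard library are available. Lean on these libraries where they do the work, as an engineer would, in place of code of your own. Each camera call takes 0.05 s, during which the arm holds its last target. There are 200 camera calls.

### The job

Pack up the decal bench: lay the scraper and the caliper from the bench mat back into their own cut-outs in the open foam-lined drawer, each right way round and fully down on the floor of its cut-out. Then ease the drawer fully shut without slamming it. Leave the other things on the mat and on the chest where they are.

Things in the scene. Friction and masses are not known exactly. Their poses are not given: they have to be found in the camera images.
- chest_front (a point): middle of the upper front edge of a low grey steel tool chest fixed to the bench, 80 mm above it; the shell is 316 mm wide and 300 mm deep behind this edge. +x points into the chest, +y along its front, to the left seen from the robot. With the drawer shut, the front edge of its pull (point pull) stands 30 mm in front of this edge
- drawer (a joint): how far the chest's drawer has been pushed in, in m: 0 fully out, 0.230 fully shut; 0 to 0.025 at the start. Slides straight, 3 N moves it, stays where left. Black foam lining, top 60 mm above the bench, three cut-outs with lighter grey floors: scraper's in the middle, caliper's left of it seen from the robot, spanner's right, already filled (leave it). At the start all lie clear of the shell
- pull (a point): middle of the front edge of the drawer's pull, a straight aluminium lip across the whole drawer front: 306 mm wide, 14 mm high (61 to 75 mm above the bench), standing 18 mm out from the grey front; this point is half-way up, 68 mm above the bench. +x points into the chest, square to the front: pushing the pull along +x shuts the drawer
- scraper_mid (a point): middle of the gripping place, half-way up, of a painter's scraper lying flat on the dark bench mat (3 mm thick): flat beech handle 26 mm wide, 16 mm high, reaching 58 mm behind and 50 mm ahead of this point; thin steel blade 60 mm wide, its edge 117 mm ahead. About 130 g. +x points to the blade, +z up
- caliper_mid (a point): centre, half-way up, of the black slide of a small digital caliper, shut and locked (rigid), lying display up on the dark bench mat (3 mm thick). Slide 54 mm long, 30 wide, 14 high: grip here. Steel beam 16 mm wide, 4 high, 120 mm behind to 58 mm ahead; long jaws 28 to 54 mm ahead reach 45 mm to -y, short ones 23 mm to +y. About 170 g. +x to the jaw end, +z up
- scraper_pocket (a point): where scraper_mid is when the scraper lies home, axes likewise (+x to the blade end, into the chest). Cut-out: the scraper's outline with 3 mm clearance all round, 13 mm deep, floor 47 mm above the bench (8 mm below this point); the handle stands 3 mm proud. Beside this point, both sides, a finger recess 40 mm long reaches 45 mm from the middle line, 8 mm deeper than the floor
- caliper_pocket (a point): where caliper_mid is when the caliper lies home, axes likewise (+x to the jaw end, into the chest; long jaws to -y). Cut-out: the caliper's outline with 3 mm clearance all round, 13 mm deep, floor 47 mm above the bench (7 mm below this point); the slide ends level with the foam. Beside this point, both sides, a finger recess 38 mm long reaches 47 mm from the middle line, 8 mm deeper
- scraper: the scraper itself; its origin is at the underside of the handle, 8 mm below scraper_mid
- caliper: the caliper itself; its origin is at the underside of the slide, 7 mm below caliper_mid
- tape: bystander: roll of tan masking tape, 96 mm across, 24 mm high, lying on the tool chest, near the front of its top
- marker: bystander: black and grey marker pen, 140 mm long, lying on the far end of the mat
- squeegee: bystander: white plastic squeegee card with a felt edge, 70 by 95 mm, 4 to 7 mm thick, lying on the far end of the mat
- edging_tape: bystander: small grey reel of edging tape, 60 mm across, 12 mm high, lying on the near end of the mat

How it is judged:
By the outcome, as a careful person would: the job done as asked, in the order asked, and still so for the second after the job is handed in, with the robot touching nothing.
It also fails if it takes over 72 s, if anything falls off the work surface, if the arm or the gripper's body presses on something with over 40 N, if the wrist force passes 120 N, or if a joint passes its speed limit or range.

## Working session

There is one attempt and no reset: what is moved stays moved. The work goes in short steps, Python scripts to look and compute and a tool call to move; the robot and the scene stay as the last step left them, time stands still between calls to the robot, and variables do not carry over. Pictures are saved under pics/ and viewed, at most 10 in all, crops included, and the job is handed in when it is done.

Besides the shell and the picture viewer there is one more tool, called after "Request:" by a JSON object that holds its "fn" and its "kwargs". carry_out: Moves the arm, as the interface text tells. Its arguments: {"type":"object","properties":{"targets":{"type":"array","items":{"type":"number"}},"newtons":{"type":"number"}},"required":["targets"]}

```bash
mkdir -p pics; cat > h.py <<'E'
import numpy as np, cv2
from station import bot, imaging
def cam(n):
    c=imaging.read_camera(n); return c
def K(c):
    f=240/np.tan(np.radians(c["fov_y"])/2); return f
def ray(c,u,v):
    f=K(c); d=np.array([(u-c["cx"])/f,-(v-c["cy"])/f,-1.]); P=np.array(c["pose"]); return P[:3,3],P[:3,:3]@d
def onz(c,u,v,z):
    o,d=ray(c,u,v); return o+d*(z-o[2])/d[2]
def proj(c,p):
    P=np.array(c["pose"]); q=P[:3,:3].T@(np.asarray(p)-P[:3,3]); f=K(c); return c["cx"]-f*q[0]/q[2], c["cy"]+f*q[1]/q[2]
E
python3 - <<'E'
from h import *
import pickle
for n in("top","side"):
    c=cam(n); cv2.imwrite(f"pics/{n}0.png",c["frame"][:,:,::-1]); pickle.dump(c,open(n+"0.pkl","wb"))
    print(n,{k:v for k,v in c.items() if k!="frame"})
print(bot.get_obs(), bot.grip_point_offset)
E
```

```text
top {'fov_y': 56.45760130692287, 'cx': 317.51100102575003, 'cy': 242.38109474686544, 'pose': array([[ 0.00292471,  0.98673193, -0.16233161,  0.41011233],
       [-0.99947926,  0.00810098,  0.03123426,  0.02531097],
       [ 0.03213489,  0.16215573,  0.98624179,  1.00124827],
       [ 0.        ,  0.        ,  0.        ,  1.        ]])}
side {'fov_y': 48.527768301891626, 'cx': 311.684227343911, 'cy': 251.58585230185767, 'pose': array([[ 0.94255731,  0.21788027, -0.25320724,  0.29021927],
       [-0.33398083,  0.62946162, -0.70159452, -0.74031704],
       [ 0.00652064,  0.74585941,  0.66607149,  0.75424322],
       [ 0.        ,  0.        ,  0.        ,  1.        ]])}
{'t': 0.1, 'q': array([-1.45711716,  0.47770708,  0.02233497,  1.55632745, -0.01148833,
        1.10930396, -0.08313166]), 'joint_vel': array([ 6.51811346e-04, -1.06653699e-03, -6.90231993e-04, -3.13581262e-03,
        2.34626709e-04, -7.08181623e-04,  3.83347887e-05]), 'joint_torque': array([ 3.19744962e-03, -5.97763252e+01,  1.61280792e+00, -2.81955403e+01,
        1.27540663e-02,  5.04436859e-03,  8.80970816e-06]), 'eef_pos': array([0.14837021, 0.65795614, 0.23044035]), 'tool_rot': array([-2.76917896e-05,  1.10662106e-01,  9.93857758e-01, -8.08385302e-04]), 'contact_force': array([-0.05748905, -0.83803533, -0.8037607 ]), 'torque': array([-0.00446718,  0.00478445, -0.04300593]), 'grasp_force': 0.0, 'gripper_width': 1.0038395968651794} 0.0187
```

View pics/top0.png

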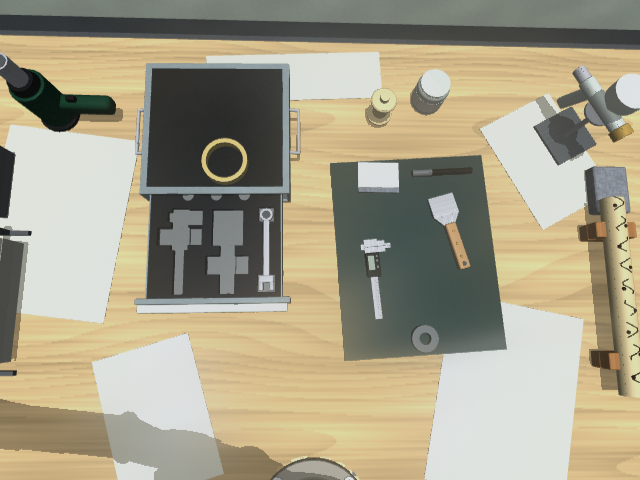

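View pics/side0.png

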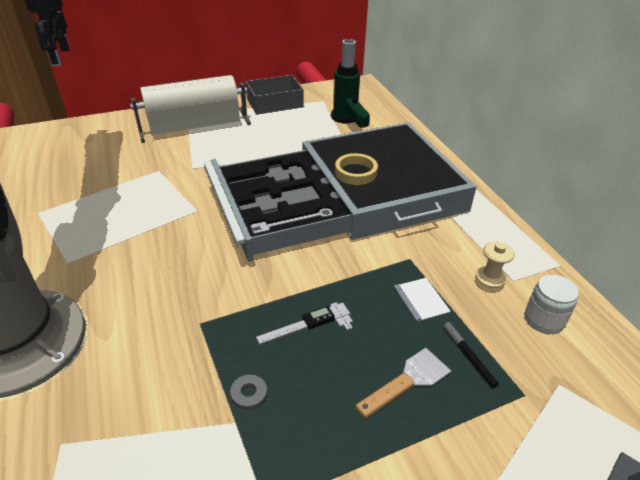

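The top view has the drawer at left, with pockets near rows 210–295. The caliper is on the mat at about (374,265) and the scraper at about (455,240). I'll enlarge both areas for edge detail.

```bash
python3 - <<'E'
from h import *
import pickle
c=pickle.load(open("top0.pkl","rb"));f=c["frame"][:,:,::-1]
a=cv2.resize(f[185:320,130:300],None,fx=4,fy=4,interpolation=cv2.INTER_CUBIC)
b=cv2.resize(f[185:325,350:480],None,fx=4,fy=4,interpolation=cv2.INTER_CUBIC)
a=np.clip(a.astype(float)*1.6,0,255).astype(np.uint8)
cv2.imwrite("pics/a.png",a);cv2.imwrite("pics/b.png",b)
E
```

```text
(no output)
```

View pics/a.png

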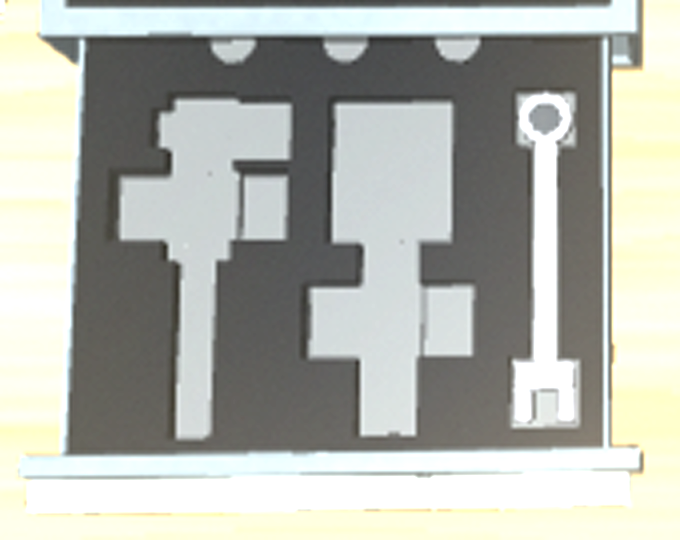

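View pics/b.png

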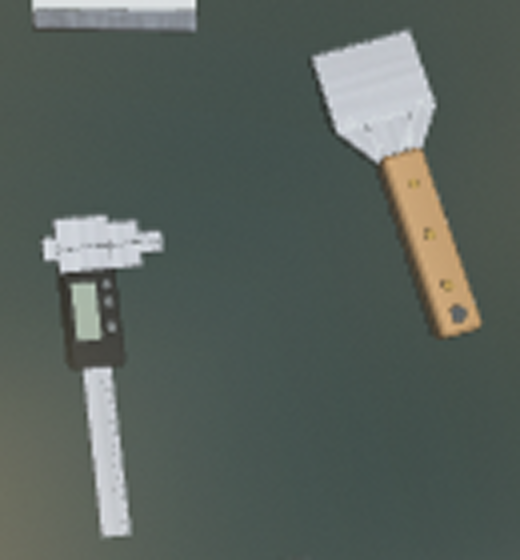

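The left crop shows the caliper pocket (long jaws to the right), the scraper pocket and the filled spanner slot. The right crop shows the caliper display up, jaws up at (105,245) with long side to the right, and the scraper blade up-left. Next I'll get sub-pixel edges.

```bash
cat >> h.py <<'E'
from scipy.ndimage import map_coordinates, gaussian_filter
def edge(g,p,q,w=2.5,n=25):
    "refine image line p->q: subpixel strongest gradient on normals, robust fit; returns two points on it at the ends"
    p,q=np.array(p,float),np.array(q,float);t=(q-p)/np.linalg.norm(q-p);m=np.array([-t[1],t[0]])
    s=np.arange(-w-.5,w+.51,.1);P=[]
    for a in np.linspace(.08,.92,n):
        o=p+a*(q-p);X=o+s[:,None]*m
        v=map_coordinates(g,[X[:,1],X[:,0]],order=3);d=np.abs(np.gradient(v));d[:3]=0;d[-3:]=0
        k=d.argmax();wt=d*(np.abs(s-s[k])<.8);P.append(o+m*(wt@s/wt.sum()))
    vx,vy,x,y=cv2.fitLine(np.float32(P),cv2.DIST_HUBER,0,.01,.01).ravel()
    L=np.array([x,y]);D=np.array([vx,vy]);r=[L+D*((z-L)@D) for z in(p,q)]
    return r, np.std((np.array(P)-L)@np.array([-vy,vx]))
E
python3 - <<'E'
from h import *
import pickle
c=pickle.load(open("top0.pkl","rb"));g=gaussian_filter(cv2.cvtColor(c["frame"],cv2.COLOR_RGB2GRAY).astype(float),.5)
A=lambda x,y:((x+.5)/4-.5+130,(y+.5)/4-.5+185)
B=lambda x,y:((x+.5)/4-.5+350,(y+.5)/4-.5+185)
S={ 'lipfront':(A,(40,512),(620,504),.075),'liptopback':(A,(40,474),(620,466),.075),
'chestfront':(A,(60,36),(620,34),.08),
'drwL':(A,(80,60),(66,430),.075),'drwR':(A,(605,60),(606,430),.075),
'S bladeR':(A,(453,110),(450,235),.060),'S bladeL':(A,(332,110),(331,235),.047),
'S hanR':(A,(417,370),(415,428),.060),'S hanL':(A,(360,365),(360,428),.047),
'S top':(A,(340,101),(445,101),.047),'S bot':(A,(365,436),(412,436),.060),
'S recTop':(A,(428,286),(470,286),.039),'S recBot':(A,(428,356),(470,356),.060),
'C beamL':(A,(180,270),(176,430),.047),'C beamR':(A,(217,270),(211,430),.060),
'C bot':(A,(180,438),(208,438),.060),'C jawend':(A,(245,103),(288,103),.047),'C jawR':(A,(291,106),(290,158),.060),
'C recTop':(A,(246,176),(284,176),.039),'C recBot':(A,(246,240),(284,240),.060),
'sc hanL':(B,(384,165),(434,325),.019),'sc hanR':(B,(425,155),(478,318),.019),'sc end':(B,(445,336),(478,325),.019),
'sc edge':(B,(314,56),(408,31),.005),
'ca beamL':(B,(85,375),(104,530),.012),'ca beamR':(B,(111,370),(129,530),.012),'ca end':(B,(104,536),(129,534),.012),
'ca slL':(B,(61,285),(69,355),.017),'ca slR':(B,(117,280),(124,355),.017),'ca slBot':(B,(72,367),(122,364),.017),
'ca jawend':(B,(58,221),(105,217),.012)}
for k,(T,a,b,z) in S.items():
    r,sd=edge(g,T(*a),T(*b)); w=[onz(c,*p,z)[:2]*1e3 for p in r]; d=w[1]-w[0]
    print(f"{k:11s} sd{sd:.2f}",w[0].round(1),w[1].round(1),"dir%.2f"%(np.degrees(np.arctan2(d[1],d[0]))%180))
E
```

```text
lipfront    sd0.18 [415.7 355.5] [421.1  62.8] dir91.06
liptopback  sd0.16 [431.1 356.5] [436.2  63. ] dir91.01
chestfront  sd0.15 [662.8 359.8] [667.4  66.3] dir90.90
drwL        sd0.25 [650.9 348.4] [457.  345.2] dir0.95
drwR        sd0.76 [654.2  70.5] [458.2  67.5] dir0.89
S bladeR    sd0.02 [629.5 156.6] [561.6 154.8] dir1.52
S bladeL    sd0.17 [631.9 221.5] [563.2 221.3] dir0.17
S hanR      sd0.02 [489.8 171.1] [459.6 170.4] dir1.44
S hanL      sd0.00 [493.4 203. ] [460.1 201.8] dir2.11
S top       sd0.07 [635.6 219. ] [637.2 162.3] dir91.61
S bot       sd0.31 [455.5 196.4] [456.4 172.1] dir92.24
S recTop    sd0.11 [536.2 169.4] [538. 147.] dir94.46
S recBot    sd0.00 [497.4 165.1] [497.6 143.2] dir90.36
C beamL     sd0.14 [543.6 299.7] [458.7 298.5] dir0.83
C beamR     sd0.14 [541.9 277.8] [458.1 276.5] dir0.90
C bot       sd0.20 [453.4 291.6] [453.6 277.2] dir90.72
C jawend    sd0.02 [635.1 270.2] [635.6 247.1] dir91.20
C jawR      sd0.12 [630.8 241.9] [602.5 242.3] dir179.20
C recTop    sd0.00 [596.8 269.8] [597.  249.3] dir90.50
C recBot    sd0.02 [558.3 262.8] [558.6 242.9] dir90.95
sc hanL     sd0.11 [ 612.  -295.5] [ 522.1 -322.3] dir16.56
sc hanR     sd0.12 [ 617.6 -318.3] [ 525.6 -345.8] dir16.61
sc end      sd0.50 [ 514.8 -325.8] [ 520.4 -344.9] dir106.34
sc edge     sd0.08 [ 678.9 -262.2] [ 695.1 -317.7] dir106.24
ca beamL    sd0.14 [ 492.7 -124. ] [ 407.7 -132.6] dir5.75
ca beamR    sd0.11 [ 495.7 -139.6] [ 408.  -148.1] dir5.53
ca end      sd0.02 [ 404.7 -133.9] [ 405.3 -147.7] dir92.17
ca slL      sd1.00 [ 543.1 -116.6] [ 504.  -120.2] dir5.17
ca slR      sd0.83 [ 545.3 -141.3] [ 503.7 -146.7] dir7.38
ca slBot    sd0.24 [ 496. -117.] [ 497.1 -144.9] dir92.25
ca jawend   sd0.11 [ 580.2 -111. ] [ 583.5 -137.6] dir96.90
```

Request:
{"fn": "carry_out", "kwargs": {"targets": [0,33,-33,0,2.5,0,33,-33,0,2.5,0,33,-33,0,2.5,0,33,-33,0,2.5,0,33,-33,0,2.5,0,33,-33,0,2.5,0,33,-33,0,2.5,0,33,-33,0,2.5,0,33,-33,0,2.5,0,33,-33,0,2.5,0,33,-33,0,2.5,0,33,-33,0,1.8,0,0,0,0,0,0,0,0,0,0], "newtons": 60}}

```text
t: 1.5
eef_pos: [0.5449, 0.2611, 0.2308]
tool_rot: [-0.0, -0.143, 0.99, -0.0]
contact_force: [-0.7, 0.0, -0.5]
gripper_width: 0.997
grasp_force: 0.0
```

Request:
{"fn": "carry_out", "kwargs": {"targets": [0,2,-40,-5,0,0,2,-40,-5,0,0,2,-40,-5,0,0,2,-40,-5,0,0,2,-40,-5,0,0,2,-40,-5,0,0,2,-40,-5,0,0,2,-40,-5,0,0,2,-40,-5,0,0,2,-40,-5,0,0,2,-40,-5,0,0,2,-40,-5,0,0,2,-40,-5,0,0,2,-40,-5,0,0,0,0,0,0,0,0,0,0,0,0,0,0,0,0]}}

```text
t: 3.2
eef_pos: [0.5733, -0.2945, 0.161]
tool_rot: [0.0, -0.146, 0.989, 0.001]
contact_force: [-0.6, -0.1, -0.9]
gripper_width: 1.001
grasp_force: 0.0
```

Request:
{"fn": "carry_out", "kwargs": {"targets": [0,0,-12.5,-30,0,0,0,-12,-30,0,0,0,0,-30,0,0,0,0,-26,0,0,0,0,0,0,0,0,0,0,0,0,0,0,0,0]}}

```text
t: 3.9
eef_pos: [0.574, -0.3217, 0.0472]
tool_rot: [0.001, -0.145, 0.989, -0.001]
contact_force: [0.2, 0.3, 0.7]
gripper_width: 1.002
grasp_force: 0.0
```

```bash
python3 - <<'E'
from h import *
c=cam("top");f=c["frame"][:,:,::-1]
cv2.imwrite("pics/d.png",cv2.resize(f[165:305,370:530],None,fx=3,fy=3,interpolation=cv2.INTER_CUBIC))
print(bot.get_obs()["eef_pos"])
E
```

```text
[ 0.57397576 -0.32191249  0.04731885]
```

View pics/d.png

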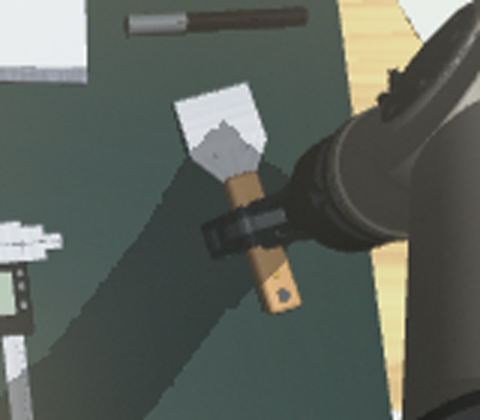

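The gripper straddles the handle at crop (245,230), square to it. I'll descend and grip.

Request:
{"fn": "carry_out", "kwargs": {"targets": [0,-0.5,2.5,-20,0,0,0,0,-15,0,0,0,0,-7,0,0,0,0,0,0,0,0,0,0,0]}}

```text
t: 4.45
eef_pos: [0.5722, -0.3198, 0.0037]
tool_rot: [0.0, -0.144, 0.99, -0.0]
contact_force: [0.2, -0.8, 0.3]
gripper_width: 1.001
grasp_force: 0.0
```

Request:
{"fn": "carry_out", "kwargs": {"targets": [255,0,0,0,0,255,0,0,0,0,255,0,0,0,0,255,0,0,0,0,255,0,0,0,0,255,0,0,0,0,255,0,0,0,0,255,0,0,0,0,255,0,0,0,0,255,0,0,0,0]}}

```text
t: 5.45
eef_pos: [0.5724, -0.3199, 0.0039]
tool_rot: [0.0, -0.144, 0.99, -0.0]
contact_force: [-0.5, 0.0, 4.8]
gripper_width: 0.283
grasp_force: 60.5
```

Request:
{"fn": "carry_out", "kwargs": {"targets": [255,0,0,15,0,255,0,0,35,0,255,0,0,35,0,255,0,0,35,0,255,0,0,0,0]}}

```text
t: 5.95
eef_pos: [0.5746, -0.3212, 0.1292]
tool_rot: [0.004, -0.144, 0.99, -0.002]
contact_force: [1.6, -0.0, -1.0]
gripper_width: 0.291
grasp_force: 59.8
```

Request:
{"fn": "carry_out", "kwargs": {"targets": [255,-4,15,0,-1,255,-4,30,0,-1,255,-4,36,0,-1,255,-4,36,0,-1,255,-4,36,0,-1,255,-4,36,0,-1,255,-4,36,0,-1,255,-4,36,0,-1,255,-4,36,0,-1,255,-4,36,0,-1,255,-4,36,0,-1,255,-4,36,0,-1,255,-4,36,0,-1,255,-4,36,0,-1,255,0,20,0,-1,255,0,10,0,-0.6,255,0,0,0,0,255,0,0,0,0,255,0,0,0,0]}}

```text
t: 7.85
eef_pos: [0.5161, 0.1854, 0.1232]
tool_rot: [-0.0, -0.007, 1.0, -0.0]
contact_force: [0.6, -0.4, -2.0]
gripper_width: 0.286
grasp_force: 59.7
```

```bash
python3 - <<'E'
from h import *
import pickle
for n in("top","side"):
    c=cam(n);pickle.dump(c,open(n+"1.pkl","wb"));f=c["frame"][:,:,::-1]
    if n=="top": t=cv2.resize(f[175:320,130:300],None,fx=3,fy=3,interpolation=cv2.INTER_CUBIC)
    else: s=f[100:300,180:400]
    
s=cv2.resize(s,(int(220*435/200),435));cv2.imwrite("pics/e.png",cv2.resize(np.hstack([t,s]),None,fx=.8,fy=.8))
o=bot.get_obs();print(o["eef_pos"],o["tool_rot"],o["gripper_width"])
E
```

```text
[0.51617949 0.18590296 0.12332045] [-6.40133399e-05 -7.58343691e-03  9.99971216e-01 -2.33538765e-04] 0.2859452091978789
```

View pics/e.png

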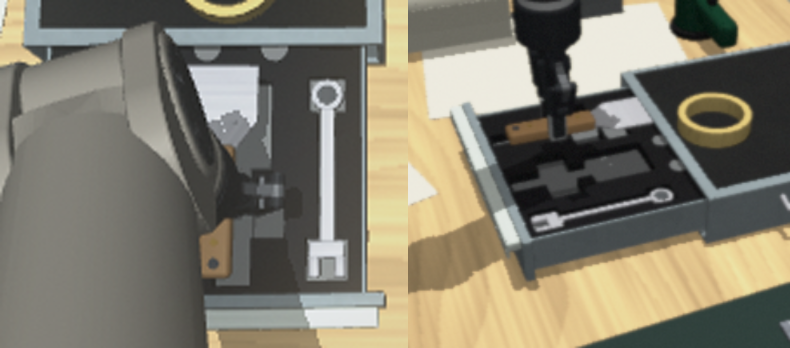

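Left half: the scraper is held over the middle pocket, handle end near crop (215,276) and blade edge at row 66. Right half: it's level above the pocket. I'll measure its offset in hand.

```bash
python3 - <<'E'
from h import *
import pickle
c=pickle.load(open("top1.pkl","rb"));g=gaussian_filter(cv2.cvtColor(c["frame"],cv2.COLOR_RGB2GRAY).astype(float),.5)
A=lambda x,y:(130+x/2.4,175+y/2.4)
for k,a,b,z in (('hanR',(232,215),(230,270),.138),('end',(206,277),(226,277),.138),('bladeEdge',(212,66),(255,66),.13),('bladeR',(259,72),(256,108),.13)):
    r,sd=edge(g,A(*a),A(*b)); w=[onz(c,*p,z)[:2]*1e3 for p in r]; d=w[1]-w[0]
    print(k,round(sd,2),w[0].round(1),w[1].round(1),"dir%.2f"%(np.degrees(np.arctan2(d[1],d[0]))%180))
o=bot.get_obs();print(o["eef_pos"])
E
```

```text
hanR 0.2 [507.4 175.8] [463.3 174.8] dir1.29
end 0.69 [459.3 191.2] [452.6 178.8] dir61.95
bladeEdge 0.09 [633.4 195.5] [633.7 160.1] dir90.50
bladeR 0.08 [627.7 157.7] [597.2 158.7] dir178.13
[0.51617949 0.18590296 0.12332045]
```

Request:
{"fn": "carry_out", "kwargs": {"targets": [255,0,0.3,-10,0.1,255,0,0,-15,0,255,0,0,-15,0,255,0,0,-10,0,255,0,0,-8,0,255,0,0,0,0,255,0,0,0,0]}}

```text
t: 8.65
eef_pos: [0.5162, 0.1877, 0.0654]
tool_rot: [0.0, -0.009, 1.0, 0.0]
contact_force: [-0.0, 0.6, -1.5]
gripper_width: 0.291
grasp_force: 59.7
```

Request:
{"fn": "carry_out", "kwargs": {"targets": [255,0,0,-3,0,255,0,0,-3,0,255,0,0,-3,0,255,0,0,0,0,255,0,0,0,0]}}

```text
t: 9.15
eef_pos: [0.5158, 0.1875, 0.0561]
tool_rot: [-0.0, -0.01, 1.0, -0.0]
contact_force: [-0.1, -1.6, -2.4]
gripper_width: 0.285
grasp_force: 59.6
```

Request:
{"fn": "carry_out", "kwargs": {"targets": [255,0,-1,-2,0,255,0,0,-2,0,255,0,0,-2,0,255,0,0,0,0,255,0,0,0,0]}}

```text
t: 9.65
eef_pos: [0.5159, 0.1869, 0.0502]
tool_rot: [-0.0, -0.01, 1.0, 0.0]
contact_force: [0.5, 0.6, -2.7]
gripper_width: 0.282
grasp_force: 59.8
```

Request:
{"fn": "carry_out", "kwargs": {"targets": [255,0,0,-1,0,255,0,0,-1,0,255,0,0,-0.5,0,255,0,0,0,0,255,0,0,0,0]}}

```text
t: 10.15
eef_pos: [0.516, 0.1868, 0.0479]
tool_rot: [0.0, -0.01, 1.0, 0.0]
contact_force: [-0.4, 0.6, 0.2]
gripper_width: 0.286
grasp_force: 60.0
```

Request:
{"fn": "carry_out", "kwargs": {"targets": [255,0,0,-0.5,0,255,0,0,0,0,130,0,0,0,0,130,0,0,0,0,130,0,0,0,0,130,0,0,0,0,130,0,0,0,0]}}

```text
t: 10.85
eef_pos: [0.516, 0.1868, 0.0472]
tool_rot: [-0.0, -0.009, 1.0, -0.0]
contact_force: [0.0, -0.6, 0.6]
gripper_width: 0.49
grasp_force: 0.0
```

Request:
{"fn": "carry_out", "kwargs": {"targets": [130,0,0,10,0,130,0,0,20,0,130,0,0,30,0,130,0,0,30,0,0,0,-20,20,0,0,0,-30,0,0,0,0,-40,0,0,0,0,-40,0,0,0,0,-40,0,1,0,0,-40,0,1,0,0,-40,0,1,0,0,-40,0,1,0,0,-10,0,0.6,0,0,0,0,0,0,0,0,0,0]}}

```text
t: 12.35
eef_pos: [0.5161, -0.1125, 0.1577]
tool_rot: [0.0, -0.05, 0.999, 0.0]
contact_force: [-0.1, 0.2, 0.8]
gripper_width: 0.999
grasp_force: 0.0
```

```bash
python3 - <<'E'
from h import *
import pickle
ims=[]
for n in("top","side"):
    c=cam(n);pickle.dump(c,open(n+"2.pkl","wb"));f=c["frame"][:,:,::-1]
    ims.append(cv2.resize(f[185:320,130:300] if n=="top" else f[130:265,190:360],None,fx=4,fy=4,interpolation=cv2.INTER_CUBIC))
cv2.imwrite("pics/f.png",cv2.resize(np.hstack(ims),None,fx=.58,fy=.58,interpolation=cv2.INTER_AREA))
print(bot.get_obs()["eef_pos"],bot.get_obs()["tool_rot"])
E
```

```text
[ 0.51617064 -0.1115279   0.15743179] [ 7.84290165e-06 -5.07022385e-02  9.98713738e-01  3.89876733e-04]
```

View pics/f.png

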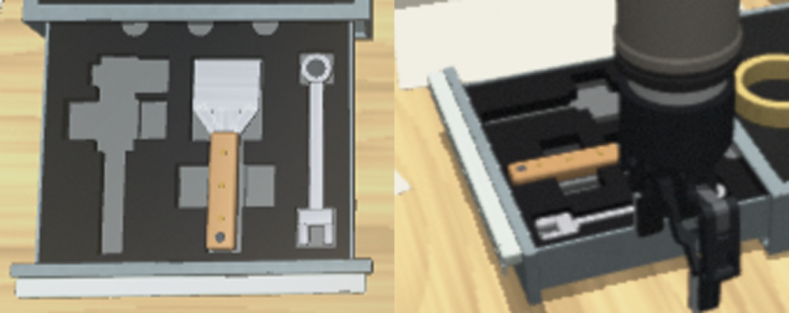

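Scraper lies in its pocket, handle at crop (222,190), square and central. Now for the caliper.

Request:
{"fn": "carry_out", "kwargs": {"targets": [0,4,-9,-30,0,0,4,-9,-30,0,0,0,0,-30,0,0,0,0,-25,0,0,0,0,0,0,0,0,0,0,0,0,0,0,0,0]}}

```text
t: 13.15
eef_pos: [0.5252, -0.1308, 0.0437]
tool_rot: [0.001, -0.05, 0.999, -0.0]
contact_force: [1.0, 0.0, 0.1]
gripper_width: 1.002
grasp_force: 0.0
```

Request:
{"fn": "carry_out", "kwargs": {"targets": [0,-0.5,1.5,-20,0,0,0,0,-13,0,0,0,0,-5,0,0,0,0,0,0,0,0,0,0,0]}}

```text
t: 13.65
eef_pos: [0.5238, -0.1299, 0.0048]
tool_rot: [0.0, -0.05, 0.999, -0.0]
contact_force: [-0.6, -0.1, -0.4]
gripper_width: 0.998
grasp_force: 0.0
```

Request:
{"fn": "carry_out", "kwargs": {"targets": [255,0,0,0,0,255,0,0,0,0,255,0,0,0,0,255,0,0,0,0,255,0,0,0,0,255,0,0,0,0,255,0,0,0,0,255,0,0,0,0,255,0,0,0,0]}}

```text
t: 14.55
eef_pos: [0.5238, -0.1299, 0.0048]
tool_rot: [0.0, -0.05, 0.999, -0.0]
contact_force: [-1.0, 0.0, 5.6]
gripper_width: 0.331
grasp_force: 59.7
```

Request:
{"fn": "carry_out", "kwargs": {"targets": [255,0,0,15,0,255,0,0,35,0,255,0,0,35,0,255,0,0,35,0,255,0,0,0,0]}}

```text
t: 15.05
eef_pos: [0.5264, -0.1306, 0.1294]
tool_rot: [0.004, -0.049, 0.999, -0.001]
contact_force: [0.7, -0.0, -1.0]
gripper_width: 0.335
grasp_force: 59.7
```

Request:
{"fn": "carry_out", "kwargs": {"targets": [255,4,15,0,-0.4,255,4,30,0,-0.4,255,4,36,0,-0.4,255,4,36,0,-0.4,255,4,36,0,-0.4,255,4,36,0,-0.4,255,4,36,0,-0.4,255,4,36,0,-0.4,255,4,36,0,-0.4,255,4,36,0,-0.4,255,4,36,0,-0.4,255,4,30,0,-0.4,255,3,15,0,0,255,1,4,0,0,255,0,0,0,0,255,0,0,0,0,255,0,0,0,0,255,0,0,0,0]}}

```text
t: 16.85
eef_pos: [0.5757, 0.2868, 0.1245]
tool_rot: [-0.0, -0.007, 1.0, -0.0]
contact_force: [-0.1, 0.2, -0.9]
gripper_width: 0.331
grasp_force: 59.6
```

```bash
python3 - <<'E'
from h import *
import pickle
o=bot.get_obs();print(o["eef_pos"],o["tool_rot"])
for n in("top","side"):
    c=cam(n);pickle.dump(c,open(n+"3.pkl","wb"));f=c["frame"][:,:,::-1]
    if n=="top": t=cv2.resize(f[165:310,130:300],None,fx=3,fy=3,interpolation=cv2.INTER_CUBIC)
    else: s=f[100:300,180:400]
s=cv2.resize(s,(int(220*435/200),435),interpolation=cv2.INTER_CUBIC);cv2.imwrite("pics/g.png",cv2.resize(np.hstack([t,s]),None,fx=.8,fy=.8))
o=bot.get_obs();print(o["eef_pos"],o["tool_rot"])
E
```

```text
[0.57568474 0.28684412 0.12446854] [-1.25215003e-05 -6.87370745e-03  9.99976363e-01 -1.59763558e-04]
[0.57559609 0.28747566 0.12442699] [-1.72734684e-05 -7.23604205e-03  9.99973819e-01 -3.92417463e-05]
```

View pics/g.png

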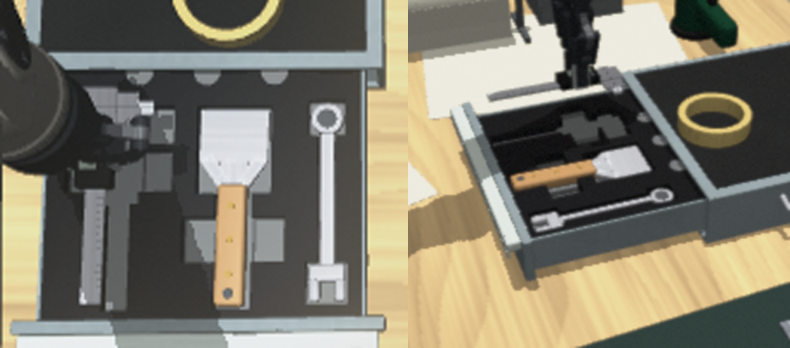

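Left half: caliper held over its pocket, beam at crop x 83–104, end at row 303. Next, its in-hand offset.

```bash
python3 - <<'E'
from h import *
import pickle
c=pickle.load(open("top3.pkl","rb"));g=gaussian_filter(cv2.cvtColor(c["frame"],cv2.COLOR_RGB2GRAY).astype(float),.5)
A=lambda x,y:(130+x/2.4,165+y/2.4)
for k,a,b,z in (('beamL',(84,200),(80,300),.1316),('beamR',(104,200),(101,300),.1316),('end',(82,303),(100,303),.1316),('jawEnd',(110,87),(136,87),.1316)):
    r,sd=edge(g,A(*a),A(*b)); w=[onz(c,*p,z)[:2]*1e3 for p in r]; d=w[1]-w[0]
    print(k,round(sd,2),w[0].round(1),w[1].round(1),"dir%.2f"%(np.degrees(np.arctan2(d[1],d[0]))%180))
# scraper in place: handle edges at z=.063
c=pickle.load(open("side3.pkl","rb"))
E
```

```text
beamL 0.17 [539.1 295.2] [458.3 294.1] dir0.78
beamR 0.1 [539.2 279.1] [458.4 278. ] dir0.76
end 0.0 [455.7 291.5] [455.8 277.3] dir90.30
jawEnd 0.85 [629.4 278.7] [629.6 257.5] dir90.67
```

Request:
{"fn": "carry_out", "kwargs": {"targets": [255,1,0.3,-10,-0.1,255,0,0,-15,0,255,0,0,-15,0,255,0,0,-10,0,255,0,0,-8,0,255,0,0,0,0,255,0,0,0,0,255,0,0,0,0]}}

```text
t: 17.75
eef_pos: [0.577, 0.2888, 0.0669]
tool_rot: [0.001, -0.007, 1.0, 0.0]
contact_force: [0.5, 1.2, -0.7]
gripper_width: 0.334
grasp_force: 59.6
```

Request:
{"fn": "carry_out", "kwargs": {"targets": [255,-0.3,-0.4,-3,0.1,255,0,0,-3,0,255,0,0,-3,0,255,0,0,0,0,255,0,0,0,0]}}

```text
t: 18.25
eef_pos: [0.5761, 0.2881, 0.0572]
tool_rot: [-0.0, -0.008, 1.0, -0.0]
contact_force: [0.1, 0.1, -0.6]
gripper_width: 0.333
grasp_force: 59.6
```

Request:
{"fn": "carry_out", "kwargs": {"targets": [255,0,0,-2,0,255,0,0,-2,0,255,0,0,-2,0,255,0,0,0,0,255,0,0,0,0]}}

```text
t: 18.75
eef_pos: [0.5762, 0.2882, 0.0512]
tool_rot: [-0.0, -0.008, 1.0, -0.0]
contact_force: [-0.6, 0.5, -1.3]
gripper_width: 0.333
grasp_force: 59.6
```

Request:
{"fn": "carry_out", "kwargs": {"targets": [255,0,0,-1,0,255,0,0,-1,0,255,0,0,-0.7,0,255,0,0,0,0,255,0,0,0,0]}}

```text
t: 19.25
eef_pos: [0.5762, 0.2882, 0.0489]
tool_rot: [0.0, -0.008, 1.0, 0.0]
contact_force: [-0.8, -1.3, 2.5]
gripper_width: 0.331
grasp_force: 60.0
```

Request:
{"fn": "carry_out", "kwargs": {"targets": [255,0,0,-0.3,0,120,0,0,0,0,120,0,0,0,0,120,0,0,0,0,120,0,0,0,0,120,0,0,0,0]}}

```text
t: 19.85
eef_pos: [0.5762, 0.2882, 0.0482]
tool_rot: [-0.0, -0.008, 1.0, -0.0]
contact_force: [1.2, 0.4, 1.2]
gripper_width: 0.528
grasp_force: 0.0
```

Request:
{"fn": "carry_out", "kwargs": {"targets": [120,0,0,8,0,120,0,0,20,0,120,0,0,30,0,120,0,0,30,0,120,0,0,20,0,255,0,-30,0,0,255,0,-40,0,0,255,0,-40,0,0,255,0,-40,0,0,255,0,-40,0,0,255,0,-40,0,0,255,0,-30,0,0,255,0,0,0,0,255,0,0,0,0]}}

```text
t: 21.25
eef_pos: [0.5763, 0.0276, 0.1569]
tool_rot: [0.0, -0.007, 1.0, 0.0]
contact_force: [-0.0, 0.4, 0.1]
gripper_width: 0.002
grasp_force: 0.0
```

```bash
python3 - <<'E'
from h import *
import pickle
ims=[]
for n in("top","side"):
    c=cam(n);pickle.dump(c,open(n+"4.pkl","wb"));f=c["frame"][:,:,::-1]
    ims.append(cv2.resize(f[185:320,130:300] if n=="top" else f[130:265,190:360],None,fx=4,fy=4,interpolation=cv2.INTER_CUBIC))
cv2.imwrite("pics/i.png",cv2.resize(np.hstack(ims),None,fx=.58,fy=.58,interpolation=cv2.INTER_AREA))
print(bot.get_obs()["eef_pos"],bot.get_obs()["tool_rot"])
c=pickle.load(open("top4.pkl","rb"));g=gaussian_filter(cv2.cvtColor(c["frame"],cv2.COLOR_RGB2GRAY).astype(float),.5)
A=lambda x,y:((x+.5)/4-.5+130,(y+.5)/4-.5+185)
r,sd=edge(g,A(40,512),A(620,504));print([onz(c,*p,.075).round(4) for p in r],sd)
E
```

```text
[0.57633634 0.02969245 0.15656188] [ 1.62809717e-04 -8.63305493e-03  9.99962621e-01  4.47777483e-04]
[array([0.4157, 0.3555, 0.075 ]), array([0.4225, 0.0629, 0.075 ])] 1.042457485748518
```

View pics/i.png

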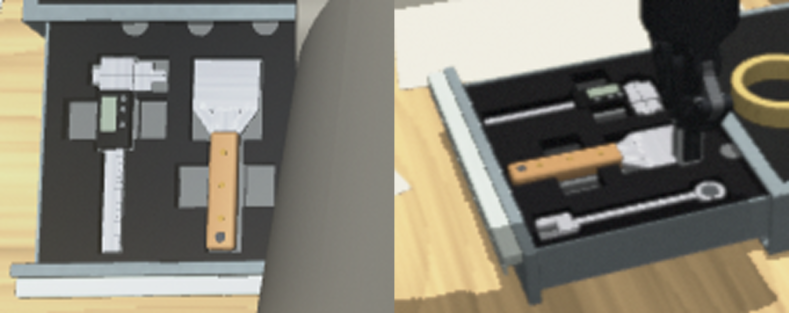

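Both tools lie home: caliper at crop (112,150) with long jaws right, scraper at (222,190). In the side view the caliper is flush with the foam. Now to the pull with the fingers shut.

Request:
{"fn": "carry_out", "kwargs": {"targets": [255,-10,10,0,0,255,-22,20,0,0,255,-22,20,0,0,255,-22,20,0,0,255,-22,20,0,0,255,-22,20,0,0,255,-22,20,0,0,255,-22,20,0,0,255,-22,20,0,0,255,-10,8,0,0,255,0,0,0,0,255,0,0,0,0,255,0,0,0,0]}}

```text
t: 22.65
eef_pos: [0.3806, 0.2059, 0.1564]
tool_rot: [0.0, -0.008, 1.0, -0.0]
contact_force: [-0.3, -0.8, -0.6]
gripper_width: -0.001
grasp_force: 0.0
```

Request:
{"fn": "carry_out", "kwargs": {"targets": [255,0,0,-30,0,255,0,0,-30,0,255,0,0,-25,0,255,0,0,-13,0,255,0,0,0,0,255,0,0,0,0]}}

```text
t: 23.25
eef_pos: [0.3808, 0.2057, 0.0585]
tool_rot: [-0.0, -0.007, 1.0, -0.0]
contact_force: [-1.0, -1.1, -0.2]
gripper_width: 0.004
grasp_force: 0.0
```

Request:
{"fn": "carry_out", "kwargs": {"targets": [255,5,0,0,0,255,5,0,0,0,255,3,0,0,0,255,3,0,0,0,255,3,0,0,0,255,3,0,0,0,255,3,0,0,0,255,3,0,0,0]}}

```text
t: 24.05
eef_pos: [0.4078, 0.2061, 0.0582]
tool_rot: [-0.001, -0.008, 1.0, -0.0]
contact_force: [-4.4, 0.6, 3.4]
gripper_width: 0.003
grasp_force: 2.0
```

Request:
{"fn": "carry_out", "kwargs": {"targets": [255,3,0,0,0,255,4,0,0,0,255,5,0.1,0,0,255,5,0.1,0,0,255,5,0.1,0,0,255,5,0.1,0,0,255,5,0.1,0,0,255,5,0.1,0,0,255,5,0.1,0,0,255,5,0.1,0,0,255,5,0.1,0,0,255,5,0.1,0,0,255,5,0.1,0,0,255,5,0.1,0,0,255,5,0.1,0,0,255,5,0.1,0,0,255,5,0.1,0,0,255,5,0.1,0,0,255,5,0.1,0,0,255,5,0.1,0,0]}}

```text
t: 26.05
eef_pos: [0.5056, 0.2078, 0.0583]
tool_rot: [-0.0, -0.008, 1.0, -0.0]
contact_force: [-3.1, -0.9, -3.2]
gripper_width: -0.002
grasp_force: 1.4
```

Request:
{"fn": "carry_out", "kwargs": {"targets": [255,5,0.1,0,0,255,5,0.1,0,0,255,5,0.1,0,0,255,5,0.1,0,0,255,5,0.1,0,0,255,5,0.1,0,0,255,5,0.1,0,0,255,5,0.1,0,0,255,5,0.1,0,0,255,5,0.1,0,0,255,5,0.1,0,0,255,5,0.1,0,0,255,5,0.1,0,0,255,4,0,0,0,255,4,0,0,0,255,3,0,0,0]}}

```text
t: 27.65
eef_pos: [0.5817, 0.2096, 0.0584]
tool_rot: [0.0, -0.008, 1.0, 0.0]
contact_force: [-2.3, -0.9, -0.3]
gripper_width: 0.001
grasp_force: 1.3
```

Pushing force stays about 3 N, so nothing is snagging on the shell. I'll slow down for the last 40 mm.

Request:
{"fn": "carry_out", "kwargs": {"targets": [255,3,0,0,0,255,3,0,0,0,255,3,0,0,0,255,3,0,0,0,255,3,0,0,0,255,3,0,0,0,255,3,0,0,0,255,3,0,0,0,255,2,0,0,0,255,2,0,0,0,255,2,0,0,0,255,1,0,0,0,255,1,0,0,0,255,1,0,0,0]}}

```text
t: 29.05
eef_pos: [0.6141, 0.2093, 0.0583]
tool_rot: [-0.0, -0.008, 1.0, 0.0]
contact_force: [-2.6, 1.9, 0.5]
gripper_width: 0.0
grasp_force: 1.3
```

Request:
{"fn": "carry_out", "kwargs": {"targets": [255,1,0,0,0,255,1,0,0,0,255,1,0,0,0,255,1,0,0,0]}}

```text
t: 29.45
eef_pos: [0.6182, 0.2094, 0.0583]
tool_rot: [-0.0, -0.008, 1.0, 0.0]
contact_force: [-2.4, 2.2, 1.2]
gripper_width: 0.001
grasp_force: 1.3
```

Request:
{"fn": "carry_out", "kwargs": {"targets": [255,1,0,0,0,255,1,0,0,0,255,1,0,0,0]}}

```text
t: 29.75
eef_pos: [0.6213, 0.2093, 0.0583]
tool_rot: [-0.0, -0.008, 1.0, 0.0]
contact_force: [-3.0, 1.7, 0.7]
gripper_width: -0.008
grasp_force: 1.3
```

Request:
{"fn": "carry_out", "kwargs": {"targets": [255,1,0,0,0,255,1,0,0,0]}}

```text
t: 29.95
eef_pos: [0.6232, 0.2093, 0.0583]
tool_rot: [-0.0, -0.008, 1.0, 0.0]
contact_force: [-2.3, 2.5, 0.9]
gripper_width: 0.004
grasp_force: 1.3
```

Request:
{"fn": "carry_out", "kwargs": {"targets": [255,0.7,0,0,0,255,0.7,0,0,0]}}

```text
t: 30.15
eef_pos: [0.6246, 0.2092, 0.0583]
tool_rot: [-0.0, -0.008, 1.0, -0.0]
contact_force: [-2.6, 1.7, -0.3]
gripper_width: 0.0
grasp_force: 1.3
```

Request:
{"fn": "carry_out", "kwargs": {"targets": [255,0.7,0,0,0,255,0.7,0,0,0]}}

```text
t: 30.35
eef_pos: [0.6251, 0.2092, 0.0583]
tool_rot: [-0.001, -0.008, 1.0, -0.0]
contact_force: [-7.6, 1.1, 5.1]
gripper_width: 0.001
grasp_force: 3.5
```

Request:
{"fn": "carry_out", "kwargs": {"targets": [255,0.5,0,0,0,255,0.5,0,0,0,255,0,0,0,0]}}

```text
t: 30.65
eef_pos: [0.6251, 0.2092, 0.0583]
tool_rot: [-0.002, -0.008, 1.0, -0.0]
contact_force: [-9.4, 0.5, 6.1]
gripper_width: 0.002
grasp_force: 4.3
```

The position has stopped at 0.625 m with the force rising, so the drawer is on its end stop. Next: back off, lift and check.

Request:
{"fn": "carry_out", "kwargs": {"targets": [255,-2,0,0,0,255,-5,0,0,0,255,-15,0,0,0,255,-30,0,0,0,255,-20,0,20,0,255,0,0,40,0,255,0,-20,40,0,255,0,-40,0,0,255,0,-40,0,0,255,0,-40,0,0,255,0,-40,0,0,255,0,-40,0,0,255,0,-20,0,0,255,0,0,0,0,255,0,0,0,0,255,0,0,0,0]}}

```text
t: 32.25
eef_pos: [0.5553, -0.0294, 0.1583]
tool_rot: [0.0, -0.009, 1.0, 0.0]
contact_force: [0.6, 0.9, -0.1]
gripper_width: 0.001
grasp_force: 0.0
```

```bash
python3 - <<'E'
from h import *
ims=[]
for n in("top","side"):
    c=cam(n);f=c["frame"][:,:,::-1]
    ims.append(cv2.resize(f,(400,300),interpolation=cv2.INTER_AREA))
    if n=="top":
        g=gaussian_filter(cv2.cvtColor(c["frame"],cv2.COLOR_RGB2GRAY).astype(float),.5)
        cr=cv2.resize(f[170:230,120:310],(800,253),interpolation=cv2.INTER_CUBIC)
        p=[proj(c,(.6332,.30,.075)),proj(c,(.635,.20,.075))]
        r,sd=edge(g,*p,w=6);print([onz(c,*q,.075).round(4) for q in r],sd)
cv2.imwrite("pics/j.png",np.vstack([np.hstack(ims),cr]))
E
```

```text
[array([0.6346, 0.3001, 0.075 ]), array([0.6361, 0.2   , 0.075 ])] 0.04477745827471817
```

View pics/j.png

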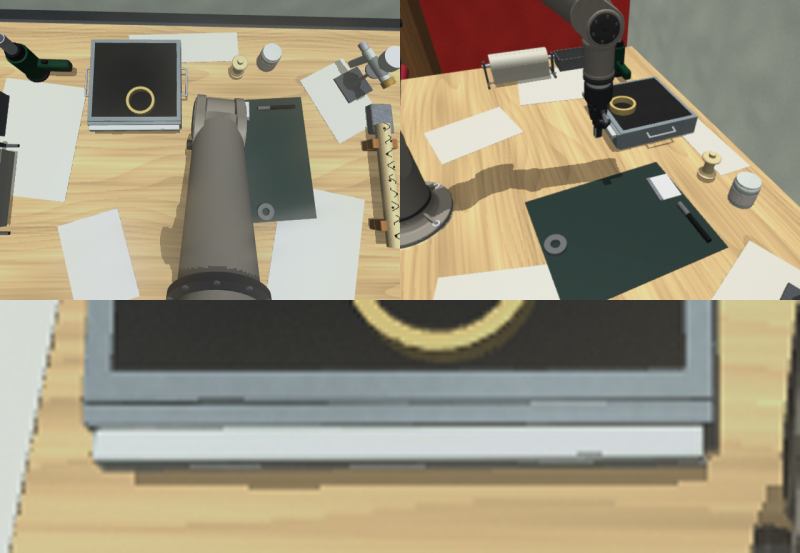

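The drawer is shut: the lip edge measures x = 0.635 m, 30 mm ahead of the chest edge. The tape and the mat items haven't moved.

```bash
python3 -c "
from station import bot
print(bot.hand_in())"
```

```text
the job is handed in; nothing more can be done
None
```

The scraper and caliper are in their own cut-outs, right way round and down on the floors, the drawer was eased fully shut, nothing else was moved, and the job was handed in at about 32 s.

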